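# Plug the pressure gauge into the air coupler

### The job

Plug the pressure gauge into the quick coupler on the bag sealer's air station: draw the coupler's sleeve down until it stays back by itself, let go of it, then take the gauge from its holder and press its plug straight in until the sleeve springs forward again and locks it, and let go. Press it in gently, never ramming it or crushing the rubber ring on the coupler's rim, and leave the groceries alone.

Things in the scene. Friction and masses are not known exactly. Their poses are not given: they have to be found in the camera images.
- station: grey metal box 130 x 110 x 60 mm, fixed, origin under its centre. On its top's middle an upright quick coupler, mouth up, stands on a brass riser. The steel sleeve round the coupler, 36 mm wide, reaches when forward (up) from 3 to 35 mm below the mouth's rim; it is free all round down to the box. Sleeve forward and mouth empty: dogs block the plug 10 mm below the rim
- coupler_point (a point): point of the station (not of the coupler) on the coupler's vertical axis, 124 mm above the table. The coupler is screwed in to a different height each time: its rim lies 0 to 20 mm ABOVE this point; how much is not reported and must be felt or seen. Mouth 18 mm wide with a bevelled lead-in 24 mm wide
- sleeve (a joint): how far the sleeve is drawn down, m: 0 forward (up), 0.014 at its stop; spring 6 N at 0, 10 N at the stop. Drawn past 0.0105 it latches (the valve pops up inside) and then stays at 0.010 when let go. A plug pressed in then meets the valve, and in the last 1 mm before its collar meets the rim (rubber) the dogs snap into its groove and the sleeve springs to 0
- gauge: gauge, 0.22 kg, dial up, plug down; origin at the plug's tip, z up its axis. Steel plug 16 mm wide, bevelled tip, locking groove at 12 to 21 mm; collar 28 mm wide at 27 to 33 mm, 16 mm neck, black round case 44 mm wide at 47 to 77 mm, gripped across its diameter. Seated, the collar rests 0 to 1 mm above the coupler's rim, the tip 26 to 27 mm below it
- holder: grey plastic block 70 x 70 x 45 mm fixed to the table, origin under its centre; the gauge stands upright in its 21 mm through hole, collar on top of the block, so the gauge's tip is 18 mm above the table
- juice: bystander: juice bottle 68 mm wide, 180 mm tall, origin under its centre
- tin: bystander: flat tin 84 mm wide, 38 mm tall, origin under its centre
- cereal: bystander: carton 60 x 150 x 210 mm standing upright, origin under its centre
- valve (a joint): height of the spring valve in the coupler's bore, m: 0 at the start, 0.007 popped up (its flat top 7 mm below the rim; each mm less is 1 mm lower), -0.012 pushed down by a plug that is home. A plug pushes it down with 3 to 9 N, friction included
- seal (a joint): the black rubber ring, 3 mm thick, that faces the coupler's rim: 0 untouched, negative as the plug's collar squashes it (m). 6 N per mm, so with the valve's push the gauge then takes about 8 N plus 6 N per mm. A light squash of up to 1 mm is fine; more than 2 mm (12 N on the ring) damages it

How it is judged (in metres and radians):
On the way, in this order (a step that is already met when the one before it is completed fails the run):
1. the sleeve stays drawn back by more than 8 mm with no finger on the station (value of joint sleeve above 0.008 m and contact force between the fingers and station below 0.5 N), for 0.3 s.
2. the gauge's plug is home in the coupler and the sleeve has sprung forward over it (value of joint sleeve below 0.002 m and value of joint valve below -0.0105 m and horizontal distance between gauge and coupler_point below 0.004 m and angle between gauge's own z axis and vertical below 0.1 rad), for 0.2 s.
At the end, for the whole second after the job is handed in: The sleeve is forward again (joint under 2 mm), the gauge's plug is home (valve pushed down below -10.5 mm) and its tip within 4 mm of the coupler's axis, tilted less than 0.1 rad, at rest and let go (all of step 2 and contact force between the fingers and gauge below 0.2 N and linear speed of gauge below 0.02 m/s); the robot touches nothing.
It fails at once if the gauge is rammed against the station with more than 60 N (contact force between gauge and station above 60 N).
It fails at once if the rubber ring on the rim is squashed by more than 2 mm (value of joint seal below -0.002 m).
It fails at once if the juice, the tin or the cereal is moved more than 20 mm (distance of any of juice, tin, cereal from where it was at the start of the episode above 0.02 m).
It also fails if it takes over 72 s, if anything falls off the work surface, if the arm or the gripper's body presses on something with over 40 N, if the wrist force passes 120 N, or if a joint passes its speed limit or range.

### The arm

A 7-joint arm with a two-finger parallel gripper is mounted at the origin on the work surface. World frame = base frame: x ahead of the robot, y to its left, z up, the work surface at z = 0. Lengths are in mm, angles in rad, forces in N, time in s.
With the tool pointing down it reaches from about 425 to 1025 mm from the base axis. Payload 9.4 kg.
Tool frame: the origin (TCP) lies on the centre line of the jaws, within the pads' length; the fingertips stand 19 mm ahead of it and the grasp point (between the pads) is the TCP (manip.nose_length is the distance from the TCP to the fingertips, in mm); y points along the fingers, z is the direction in which the jaws open and shut, and the axes are right-handed (so a half turn about y gives the same grasp; the last joint's range is limited). The gripper opens to 85 mm and grips with 20 to 120 N. Pads are 22 mm wide; open, the fingers measure 114 mm over their backs; the gripper's body (76 mm by 85 mm) begins 54 mm behind the grasp point. The pads swing forward as they close: fully open they stand 13 mm farther back than shut.
Start: joints at [-1.221, 0.599, -0.003, 1.599, 0.002, 0.943, -0.08], TCP at [300.124, 659.962, 250.275] pointing down, gripper open.
Joint ranges: [-2.57, 2.57], [-0.35, 1.97], [-1.29, 1.29], [0.11, 2.56], [-1.05, 4.19], [0.11, 1.86], [-2.63, 2.63]. Speed limits (rad/s): [2.22, 2.22, 3.01, 3.01, 3.14, 3.14, 3.14].

### API

Orientations are given as a rotation vector (axis times angle).
In Python, from bench import manip gives the robot as it stands.
- The arm moves only by the tool arm_command, never from a script. Its argument "steps" is a list that holds one entry, the list of rows, each a list of 7 numbers: the shift along the tool's x, y, z in m, then the turn, a rotation vector about the tool's x, y, z in rad, then the opening in per cent of the stroke, from 0 (shut) to 100 (fully open). In form: [[[dx, dy, dz, rx, ry, rz, jaw], ...]]. A call has 1 to 8 rows; each row is the pose to reach, as a shift and turn from the pose measured when the call began, along the tool's axes at that moment; what a row does not reach only later rows make up. A row lasts 1/12 s, in which the tool goes at most 41.7 mm and 7.16 degrees, less where a joint would pass 70% of its speed; a pose out of reach is approached as far as the arm can. A call with a gripper value outside its range is refused whole. The fingers move at their own pace and stop on an object; "grip_force" is the grip in N (left out, the last holds). Time passes only in rows, so rows that repeat a pose let the fingers close. It gives the time, the measured TCP pose, the force and the opening at its end, in the units of the state.
- manip.sense(): the state, without advancing time (a new reading comes with each control period).
- manip.camera(name): name is "scene" or "top" or "wrist"; returns a dict with "frame" (420x560x3 uint8, red, green, blue), "z_map" (420x560 float32, mm along the optical axis (not along the pixel's ray), 0 where there is no reading), "vertical_fov" (degrees; the focal length in pixels is half the picture's height over the tangent of half this angle, whatever the lens; pixels are square), "cx", "cy" (the principal point, pixels), "R" (3x3) and "t" (3): a world point X has camera coordinates R X + t; the wrist camera has in their place "T_tool_cam" (4x4, takes a point from camera to tool coordinates, whose origin is the TCP and whose axes are the tool frame's). Camera axes: x right, y down, z forward; pixel columns grow to the right and rows downward; lengths in mm; the calibration is good to about 2 mm. A picture is of the moment at which its call begins: read the wrist's pose just before it.
- manip.finish_job(): hands the job in, once; it reports no verdict.
Trained networks look in the newest picture that a camera, given by its name, has taken for a name from the list of things; names that differ only in an ending like _2 or _b are one class to them, and where a whole thing is asked for, a point or a joint stands for the part that bears it (a point fixed in the world has none). Each returns a list of dicts, best first, with "p" (0 to 1); they miss things now and then, are a little off and sometimes report something else, mostly with a low value. They report only what shows in the picture. A call takes as long as a camera call.
- manip.find_in(camera, label): "bbox" ([left, top, width, height] in pixels, round what is visible of it).
- manip.silhouettes(camera, label): "mask" (420x560 bool, what is visible of it) and "bbox" ([left, top, width, height] in pixels, round what is visible of it).
- manip.place_of(camera, label): "position" ([row, column] in pixels: a listed point, or the origin of a listed thing).
The state is a dict: "time": time; "q": joint angles; "qvel": joint speeds; "joint_torque": joint torques, N m; "tcp_pos": TCP position; "tool_rot": TCP orientation; "wrist_force": force on the tool from outside, world axes, zero at the start; "torque": the same for the moment, N m; "grip_width": finger opening in mm.
Only numpy, scipy, OpenCV 4.12 (cv2) and the standard library are available. Lean on these libraries where they do the work, as an engineer would, in place of code of your own. Each camera call takes 0.05 s, during which the arm holds its last target. There are 200 camera calls.

## Working session

There is one attempt and no reset: what is moved stays moved. The work goes in short steps, Python scripts to look and compute and a tool call to move; the robot and the scene stay as the last step left them, time stands still between calls to the robot, and variables do not carry over. Pictures are saved under pics/ and viewed, about 8 in all and at most 12, crops included, and the job is handed in when it is done.

Besides the shell and the picture viewer there is one more tool, called after ">>>" in YAML: its name, and indented under it one key for each argument. arm_command: Moves the arm, as the interface text tells. Its arguments: {"type":"object","properties":{"steps":{"type":"array"},"grip_force":{"type":"number"}},"required":["steps"]}

```bash
mkdir -p pics
cat > h.py <<'E'
import numpy as np, cv2
from scipy.spatial.transform import Rotation as Ro
from bench import manip
def cam(n):
    s=manip.sense(); c=manip.camera(n)
    f=210/np.tan(np.radians(c["vertical_fov"])/2); c["f"]=f
    if "T_tool_cam" in c:
        T=np.array(c["T_tool_cam"]); Rt=Ro.from_rotvec(s["tool_rot"]).as_matrix()
        c["Rw"]=Rt@T[:3,:3]; c["o"]=Rt@T[:3,3]+np.array(s["tcp_pos"])
    else:
        c["Rw"]=np.array(c["R"]).T; c["o"]=-c["Rw"]@np.array(c["t"])
    return c
def cloud(c):
    v,u=np.mgrid[:420,:560]; z=c["z_map"]
    P=np.stack([(u-c["cx"])/c["f"]*z,(v-c["cy"])/c["f"]*z,z],-1)
    return P@c["Rw"].T+c["o"]
def ray(c,row,col,zw):
    d=c["Rw"]@np.array([(col-c["cx"])/c["f"],(row-c["cy"])/c["f"],1]); return c["o"]+d*(zw-c["o"][2])/d[2]
def save(c,n): cv2.imwrite("pics/"+n,c["frame"][:,:,::-1])
E
python3 - <<'E'
from h import *
s=manip.sense(); print(s); print(Ro.from_rotvec(s["tool_rot"]).as_matrix().round(3))
ims=[]
for n in("top","scene"):
    c=cam(n); P=cloud(c); ims.append(c["frame"]); print(n,c["o"].round(),c["f"])
    for l in("station","gauge","holder","juice","tin","cereal","sleeve"):
        r=manip.silhouettes(n,l)
        if r:
            m=r[0]["mask"]&(c["z_map"]>0); Q=P[m]
            print(n,l,round(r[0]["p"],2),r[0]["bbox"],Q.min(0).round(),Q.max(0).round(),np.median(Q,0).round())
    for l,z in(("coupler_point",124),("gauge",18),("station",0),("holder",0)):
        r=manip.place_of(n,l)
        if r: print(l,r[0]["p"],r[0]["position"],ray(c,*r[0]["position"],z).round(1))
    save(c,n+"0.png")
cv2.imwrite("pics/both0.png",cv2.resize(np.vstack(ims),(560,840))[:, :, ::-1][::1])
E
```

```text
{'time': 0.0, 'q': array([-1.22065818,  0.60012411, -0.00252254,  1.60018385,  0.0018053 ,
        0.94285145, -0.07981041]), 'qvel': array([ 0.0010378 ,  0.00105521, -0.00090837, -0.00046651,  0.0015223 ,
       -0.0018747 ,  0.00057181]), 'joint_torque': array([ 2.24787647e-03, -7.76472902e+01,  1.56580668e+00, -2.58009553e+01,
        1.22148794e-02,  8.85670306e-03, -1.49250877e-05]), 'tcp_pos': array([299.98333594, 659.52384128, 249.398677  ]), 'tool_rot': array([-1.54631168,  0.33495932, -0.33468419]), 'wrist_force': array([ 0.17167072, -0.45071623, -0.25923332]), 'torque': array([ 0.04341988, -0.01008788,  0.00477192]), 'grip_width': 85.41167629271906}
[[ 0.91  -0.     0.414]
 [-0.414 -0.001  0.91 ]
 [ 0.    -1.    -0.002]]
top [4.340e+02 1.000e+00 1.164e+03] 385.17586423197645
top station 0.78 [205.4, 198.9, 56.9, 58.4] [492.  86.  -4.] [669. 237. 130.] [570. 160.  60.]
top gauge 0.67 [321.9, 215.9, 17.3, 17.8] [ 539. -134.   72.] [579. -94. 103.] [ 558. -113.   96.]
top holder 0.7 [316.1, 216.4, 30.2, 26.3] [ 519. -151.   -2.] [597. -77.  95.] [ 548. -105.   46.]
top juice 0
[... 795 characters left out ...]
. -108.   84.]
scene holder 0.66 [247.0, 194.0, 37.4, 30.0] [ 496. -213.   -3.] [600. -76.  66.] [575. -95.  34.]
scene juice 0.59 [425.2, 267.1, 46.7, 80.9] [301. 387.  -3.] [521. 481. 182.] [506. 457.  97.]
scene tin 0.82 [222.1, 257.4, 37.3, 34.1] [692.  35.  -3.] [792. 114.  41.] [757.  86.  36.]
scene cereal 0.96 [218.3, 96.1, 33.7, 72.9] [ 428. -554.   -1.] [ 503. -392.  213.] [ 483. -408.  129.]
scene sleeve 0.67 [317.2, 235.7, 16.9, 11.1] [564. 156.  92.] [594. 181. 123.] [586. 174. 109.]
coupler_point 0.74 [235.8, 325.1] [585.2 172.6 124. ]
gauge 0.5 [208.7, 268.5] [ 550.6 -115.4   18. ]
station 0.7 [271.4, 322.6] [572.7 162.9   0. ]
holder 0.91 [208.7, 265.2] [ 544.8 -142.5    0. ]
```

>>> arm_command:
  steps:
    - [[0.454, -0.08, -0.34, 0, 0, 0, 100], [0.454, -0.08, -0.34, 0, 0, 0, 100], [0.454, -0.08, -0.34, 0, 0, 0, 100], [0.454, -0.08, -0.34, 0, 0, 0, 100], [0.454, -0.08, -0.34, 0, 0, 0, 100], [0.454, -0.08, -0.34, 0, 0, 0, 100], [0.454, -0.08, -0.34, 0, 0, 0, 100], [0.454, -0.08, -0.34, 0, 0, 0, 100]]

```text
time: 1.87
tcp_pos: [459.4, 368.6, 297.4]
tool_rot: [-1.544, 0.334, -0.335]
wrist_force: [1.0, 0.0, -0.1]
grip_width: 85.0
```

Run:
```python
from h import *
s=manip.sense(); print(s["time"],s["tcp_pos"],s["tool_rot"])
c=cam("wrist"); print(np.array(c["T_tool_cam"]).round(3),c["o"],c["f"])
save(c,"w0.png")
cv2.imwrite("pics/mix.png",np.hstack([cv2.resize(c["frame"][:,:,::-1],(400,300)),cv2.resize(cv2.imread("pics/scene0.png"),(400,300))]))
```

```text
1.8667 [459.39881928 368.64208276 297.40954729] [-1.54431218  0.33433441 -0.33494541]
[[-1.00000e-03  9.60000e-01  2.81000e-01 -7.05750e+01]
 [ 0.00000e+00 -2.81000e-01  9.60000e-01 -1.22634e+02]
 [ 1.00000e+00  1.00000e-03  0.00000e+00  1.38000e-01]
 [ 0.00000e+00  0.00000e+00  0.00000e+00  1.00000e+00]] [395.15080231 397.93128105 420.02380685] 306.4917481383562
```

View pics/mix.png

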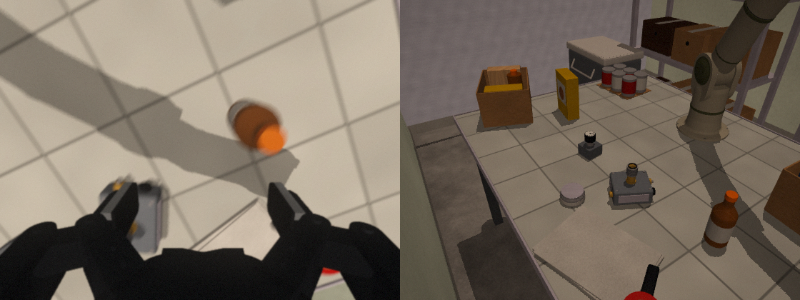

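>>> arm_command:
  steps:
    - [[0.25, -0.02, -0.14, 0, 0, 0, 100], [0.25, -0.02, -0.14, 0, 0, 0, 100], [0.25, -0.02, -0.14, 0, 0, 0, 100], [0.25, -0.02, -0.14, 0, 0, 0, 100], [0.25, -0.02, -0.14, 0, 0, 0, 100], [0.25, -0.02, -0.14, 0, 0, 0, 100], [0.25, -0.02, -0.14, 0, 0, 0, 100], [0.25, -0.02, -0.14, 0, 0, 0, 100]]

```text
time: 2.58
tcp_pos: [635.9, 119.6, 320.8]
tool_rot: [-1.548, 0.343, -0.356]
wrist_force: [0.1, -0.4, -0.3]
grip_width: 85.6
```

```bash
cat > st.py <<'E'
from h import *
import sys
s=manip.sense(); print(s["time"],s["tcp_pos"].round(1),s["tool_rot"].round(4))
c=cam("wrist"); P=cloud(c); save(c,sys.argv[1])
for l in("station","sleeve"):
    r=manip.silhouettes("wrist",l)
    if r:
        m=r[0]["mask"]&(c["z_map"]>0); Q=P[m]; print(l,r[0]["p"],r[0]["bbox"],Q.min(0).round(),Q.max(0).round())
        if l=="station":
            S=Q[Q[:,2]>80]; print("hist",np.histogram(S[:,2],bins=np.arange(80,160,3)))
            top=Q[abs(Q[:,2]-60)<3]; print("box",cv2.minAreaRect(top[:,:2].astype(np.float32)))
            for lo,hi in((95,105),(110,118),(118,124),(124,130),(130,136),(136,142)):
                k=S[(S[:,2]>lo)&(S[:,2]<hi)]
                if len(k)>5: print(lo,len(k),k.min(0).round(1),k.max(0).round(1),k.mean(0).round(1))
r=manip.place_of("wrist","coupler_point")
if r: print(r[0]["p"],r[0]["position"],ray(c,*r[0]["position"],124).round(1))
E
python3 st.py w1.png
```

```text
2.5833 [635.9 119.6 320.8] [-1.5477  0.3427 -0.3557]
station 0.66 [247.3, 36.0, 99.2, 133.1] [485.  75.  -3.] [655. 247. 127.]
hist (array([  5,   0,   0,   1,   0,   2,   5,   8,   5,  33, 128,  70,  82,
       402, 219,  60,   0,   0,   0,   0,   0,   0,   0,   0,   0,   0]), array([ 80,  83,  86,  89,  92,  95,  98, 101, 104, 107, 110, 113, 116,
       119, 122, 125, 128, 131, 134, 137, 140, 143, 146, 149, 152, 155,
       158]))
box ((575.083251953125, 161.44288635253906), (107.17860412597656, 127.24431610107422), 61.49660110473633)
95 16 [560.3 150.2  95.2] [583.9 170.4 104.8] [571.4 161.1 100.8]
110 225 [557.5 143.8 110. ] [589.7 176.2 118. ] [575.  162.  112.9]
118 593 [557.2 143.7 118. ] [593.  179.3 124. ] [574.7 161.7 121.1]
124 143 [561.5 147.9 124. ] [588.7 175.1 126.5] [575.3 162.1 124.9]
sleeve 0.74 [283.0, 91.4, 27.3, 36.4] [554. 146.  58.] [592. 178. 125.]
0.98 [108.0, 296.0] [573.  162.4 124. ]
```

View pics/w1.png

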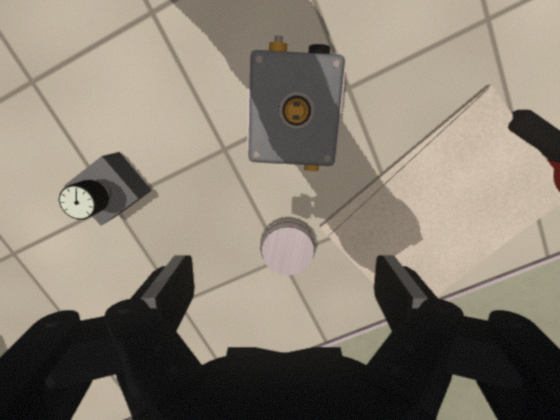

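```bash
cat >> h.py <<'E'
YAW=-0.427
def Rdes(yaw=YAW):
    x=np.array([np.cos(yaw),np.sin(yaw),0]); y=np.array([0,0,-1.]); return np.stack([x,y,np.cross(x,y)],1)
def delta(p,yaw=YAW):
    s=manip.sense(); R=Ro.from_rotvec(s["tool_rot"]).as_matrix()
    print("t",round(s["time"],2),"tcp",s["tcp_pos"].round(1),"F",s["wrist_force"].round(1),"w",round(s["grip_width"],1))
    print("shift m",(R.T@(np.array(p)-s["tcp_pos"])/1000).round(4),"turn",Ro.from_matrix(R.T@Rdes(yaw)).as_rotvec().round(4))
E
python3 -c "
from h import *
delta([574.8,162,200])"
```

```text
t 2.78 tcp [631.7 128.2 319.9] F [0.9 0.1 0.4] w 85.3
shift m [-0.0664  0.1196  0.0067] turn [ 0.0013 -0.0093  0.0041]
```

>>> arm_command:
  steps:
    - [[-0.0664, 0.12, 0.0067, 0.0013, -0.0093, 0.0041, 100], [-0.0664, 0.12, 0.0067, 0.0013, -0.0093, 0.0041, 100], [-0.0664, 0.12, 0.0067, 0.0013, -0.0093, 0.0041, 100], [-0.0664, 0.12, 0.0067, 0.0013, -0.0093, 0.0041, 100], [-0.0664, 0.12, 0.0067, 0.0013, -0.0093, 0.0041, 100], [-0.0664, 0.12, 0.0067, 0.0013, -0.0093, 0.0041, 100], [-0.0664, 0.12, 0.0067, 0.0013, -0.0093, 0.0041, 100]]

```text
time: 3.37
tcp_pos: [575.8, 162.8, 201.0]
tool_rot: [-1.544, 0.332, -0.336]
wrist_force: [0.1, -0.1, -0.0]
grip_width: 85.4
```

```bash
python3 -c "
from h import *
delta([574.8,162,108])
c=cam('wrist');save(c,'w2.png')
r=manip.place_of('wrist','coupler_point'); print(r)
if r: print(ray(c,*r[0]['position'],124).round(1))
"
```

```text
t 3.37 tcp [575.8 162.8 201. ] F [ 0.1 -0.1 -0. ] w 85.4
shift m [-0.0008  0.0929 -0.0013] turn [-0.0016  0.0009  0.0018]
[{'position': [220.2, 283.5], 'p': 0.91}]
[575.2 163.2 124. ]
```

>>> arm_command:
  steps:
    - [[-0.001, 0.04, -0.001, 0, 0, 0, 100], [-0.001, 0.075, -0.001, -0.0016, 0, 0.0018, 100], [-0.001, 0.093, -0.001, -0.0016, 0, 0.0018, 100], [-0.001, 0.093, -0.001, -0.0016, 0, 0.0018, 100], [-0.001, 0.093, -0.001, -0.0016, 0, 0.0018, 100]]

```text
time: 3.88
tcp_pos: [575.6, 161.5, 108.4]
tool_rot: [-1.545, 0.335, -0.336]
wrist_force: [0.6, 0.1, 0.3]
grip_width: 85.2
```

>>> arm_command:
  steps:
    - [[0, 0, 0, 0, 0, 0, 40], [0, 0, 0, 0, 0, 0, 30], [0, 0, 0, 0, 0, 0, 30], [0, 0, 0, 0, 0, 0, 30], [0, 0, 0, 0, 0, 0, 30], [0, 0, 0, 0, 0, 0, 30], [0, 0, 0, 0, 0, 0, 30], [0, 0, 0, 0, 0, 0, 30]]
  grip_force: 40

```text
time: 4.55
tcp_pos: [576.0, 161.4, 109.4]
tool_rot: [-1.544, 0.334, -0.337]
wrist_force: [-1.3, -0.9, 6.6]
grip_width: 34.7
```

>>> arm_command:
  steps:
    - [[0, 0.003, 0, 0, 0, 0, 30], [0, 0.006, 0, 0, 0, 0, 30], [0, 0.009, 0, 0, 0, 0, 30], [0, 0.012, 0, 0, 0, 0, 30], [0, 0.013, 0, 0, 0, 0, 30], [0, 0.013, 0, 0, 0, 0, 30]]

```text
time: 5.05
tcp_pos: [576.1, 161.4, 97.1]
tool_rot: [-1.544, 0.334, -0.337]
wrist_force: [-2.8, -0.2, 9.5]
grip_width: 35.0
```

>>> arm_command:
  steps:
    - [[0, 0.001, 0, 0, 0, 0, 30], [0, 0.0015, 0, 0, 0, 0, 30], [0, 0.0015, 0, 0, 0, 0, 30]]

```text
time: 5.3
tcp_pos: [576.1, 161.4, 96.5]
tool_rot: [-1.544, 0.334, -0.338]
wrist_force: [-2.5, -1.1, 9.7]
grip_width: 34.6
```

>>> arm_command:
  steps:
    - [[0, 0, 0, 0, 0, 0, 100], [0, 0, 0, 0, 0, 0, 100], [0, 0, 0, 0, 0, 0, 100], [0, 0, 0, 0, 0, 0, 100], [0, 0, 0, 0, 0, 0, 100], [0, 0, 0, 0, 0, 0, 100], [0, 0, 0, 0, 0, 0, 100], [0, 0, 0, 0, 0, 0, 100]]

```text
time: 5.97
tcp_pos: [576.1, 161.4, 96.4]
tool_rot: [-1.544, 0.334, -0.337]
wrist_force: [-0.8, -0.6, 0.2]
grip_width: 85.5
```

Now rise to 320 with the coupler in the wrist camera's view to verify the latch.

>>> arm_command:
  steps:
    - [[0, -0.04, 0, 0, 0, 0, 100], [0, -0.08, 0, 0, 0, 0, 100], [0.03, -0.12, 0, 0, 0, 0, 100], [0.06, -0.13, 0, 0, 0, 0, 100], [0.06, -0.13, 0, 0, 0, 0, 100], [0.06, -0.13, 0, 0, 0, 0, 100]]

```text
time: 6.47
tcp_pos: [632.1, 135.1, 227.8]
tool_rot: [-1.542, 0.333, -0.342]
wrist_force: [-1.8, -0.5, -0.5]
grip_width: 85.5
```

```bash
python3 st.py w3.png; python3 -c "
import cv2;a=cv2.imread('pics/w3.png')[40:260,170:430];cv2.imwrite('pics/w3c.png',cv2.resize(a,None,fx=3,fy=2.7,interpolation=2))"
```

```text
6.4667 [632.1 135.1 227.8] [-1.5425  0.3335 -0.3419]
station 0.86 [223.3, 24.3, 125.4, 173.8] [487.  86.  -2.] [656. 237. 127.]
hist (array([ 10,   0,   1,   2,   1,   1,   4,   8,  12,  28, 354, 236, 489,
       303, 255, 103,   0,   0,   0,   0,   0,   0,   0,   0,   0,   0]), array([ 80,  83,  86,  89,  92,  95,  98, 101, 104, 107, 110, 113, 116,
       119, 122, 125, 128, 131, 134, 137, 140, 143, 146, 149, 152, 155,
       158]))
box ((574.9551391601562, 161.61141967773438), (107.0235366821289, 126.79154968261719), 61.51799011230469)
95 16 [560.4 152.9  96.3] [584.1 175.  104.8] [571.7 164.3 101.7]
110 915 [557.2 144.2 110.1] [592.8 179.4 118. ] [574.3 161.9 114.4]
118 552 [561.3 148.  118. ] [589.1 175.6 124. ] [575.2 162.  120.3]
124 273 [561.3 147.6 124. ] [588.7 175.1 126.7] [574.6 161.1 124.9]
sleeve 0.87 [261.2, 97.8, 45.5, 47.5] [555. 141.  58.] [592. 179. 126.]
0.95 [126.9, 286.2] [576.9 162.8 124. ]
```

View pics/w3c.png

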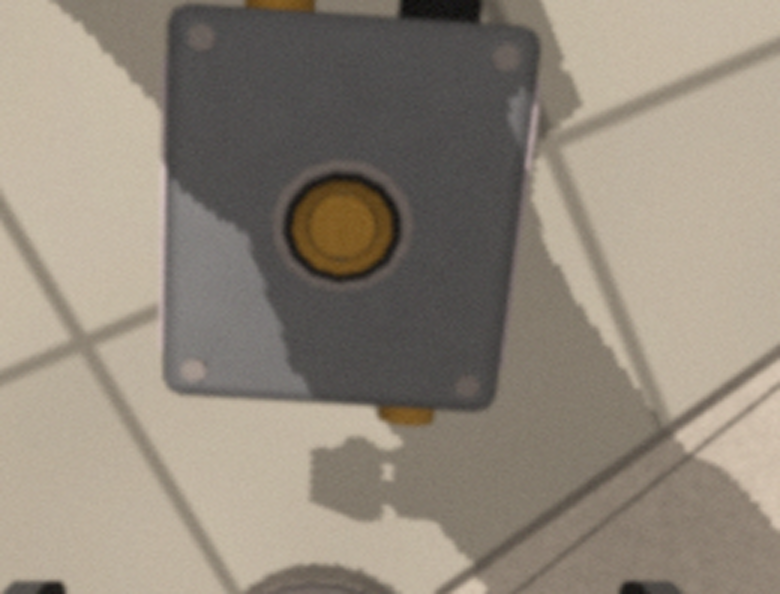

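>>> arm_command:
  steps:
    - [[0.097, -0.02, -0.256, 0, 0, 0, 100], [0.097, -0.02, -0.256, 0, 0, 0, 100], [0.097, -0.02, -0.256, 0, 0, 0, 100], [0.097, -0.02, -0.256, 0, 0, 0, 100], [0.097, -0.02, -0.256, 0, 0, 0, 100], [0.097, -0.02, -0.256, 0, 0, 0, 100], [0.097, -0.02, -0.256, 0, 0, 0, 100], [0.097, -0.02, -0.256, 0, 0, 0, 100]]

```text
time: 7.33
tcp_pos: [609.5, -143.0, 245.0]
tool_rot: [-1.547, 0.342, -0.34]
wrist_force: [0.2, -0.2, 0.5]
grip_width: 85.6
```

>>> arm_command:
  steps:
    - [[0, 0, 0, 0, 0, 0, 100], [0, 0, 0, 0, 0, 0, 100]]

```text
time: 7.5
tcp_pos: [608.7, -142.9, 244.3]
tool_rot: [-1.547, 0.343, -0.339]
wrist_force: [-0.4, 0.4, -0.8]
grip_width: 85.7
```

```bash
cat > g.py <<'E'
from h import *
import sys
delta([574.8,162,200])
c=cam("wrist"); P=cloud(c); save(c,sys.argv[1])
for l in("gauge","holder"):
    r=manip.silhouettes("wrist",l)
    if r:
        m=r[0]["mask"]&(c["z_map"]>0); Q=P[m]; print(l,r[0]["p"],r[0]["bbox"],Q.min(0).round(),Q.max(0).round())
        if l=="gauge":
            T=Q[abs(Q[:,2]-np.percentile(Q[:,2],90))<4].astype(np.float32); print("dial",len(T),cv2.minEnclosingCircle(T[:,:2]),T.mean(0),np.median(T[:,2]))
        else:
            T=Q[abs(Q[:,2]-45)<3].astype(np.float32); print(cv2.minAreaRect(T[:,:2]))
for l,z in (("gauge",18),("holder",0)):
    r=manip.place_of("wrist",l)
    if r: print(l,r[0]["p"],ray(c,*r[0]["position"],z).round(1))
E
python3 g.py w4.png
```

```text
t 7.5 tcp [ 608.7 -142.9  244.3] F [-0.4  0.4 -0.8] w 85.7
shift m [-0.1592  0.0435  0.2624] turn [ 0.0038 -0.0081 -0.0017]
gauge 0.67 [262.0, 105.7, 50.6, 50.0] [ 534. -143.   43.] [580. -93.  97.]Traceback (most recent call last):
  File "g.py", line 10, in <module>
    T=Q[abs(Q[:,2]-np.percentile(Q[:,2],90))<4].astype(np.float32); print("dial",len(T),cv2.minEnclosingCircle(T[:,:2]),T.mean(0),np.median(T[:,2]))
                                                                                        ~~~~~~~~~~~~~~~~~~~~~~^^^^^^^^^
cv2.error: OpenCV(4.12.0) /io/opencv/modules/imgproc/src/shapedescr.cpp:201: error: (-215:Assertion failed) count >= 0 && (depth == CV_32F || depth == CV_32S) in function 'minEnclosingCircle'
```

View pics/w4.png

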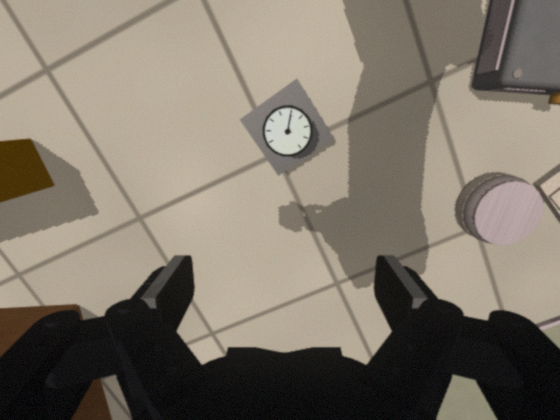

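```bash
sed -i 's/T\[:,:2\])/np.ascontiguousarray(T[:,:2]))/' g.py; python3 g.py w5.png; python3 -c "
from h import *
delta([557,-114,140])"
```

```text
t 7.6 tcp [ 609.4 -141.3  244.5] F [ 0.6 -0.1  0.3] w 85.1
shift m [-0.1585  0.044   0.261 ] turn [ 0.0029 -0.0057 -0.0012]
gauge 0.62 [262.0, 105.8, 47.3, 50.1] [ 536. -138.   44.] [584. -92.  97.]
dial 1960 ((558.04345703125, -116.88957977294922), 21.863882064819336) [ 557.4483  -116.55299   94.61131] 94.62619
gauge 0.63 [ 560.4 -115.9   18. ]
t 7.85 tcp [ 609.6 -141.9  245. ] F [-0.5  0.   0.1] w 85.6
shift m [-0.0595  0.105   0.0036] turn [ 0.0031 -0.0061 -0.0003]
```

>>> arm_command:
  steps:
    - [[-0.0577, 0.06, 0.0014, 0.003, -0.006, 0, 100], [-0.0577, 0.1, 0.0014, 0.003, -0.006, 0, 100], [-0.0577, 0.105, 0.0014, 0.003, -0.006, 0, 100], [-0.0577, 0.105, 0.0014, 0.003, -0.006, 0, 100], [-0.0577, 0.105, 0.0014, 0.003, -0.006, 0, 100], [-0.0577, 0.105, 0.0014, 0.003, -0.006, 0, 100]]

```text
time: 8.35
tcp_pos: [559.4, -117.0, 141.3]
tool_rot: [-1.545, 0.334, -0.336]
wrist_force: [0.6, -0.2, 0.3]
grip_width: 85.2
```

```bash
python3 g.py w6.png; python3 -c "
from h import *
delta([557.7,-116.7,80])"
```

```text
t 8.35 tcp [ 559.4 -117.   141.3] F [ 0.6 -0.2  0.3] w 85.2
shift m [-0.1015 -0.0588  0.2604] turn [-0.0004 -0.      0.0017]
gauge 0.79 [246.7, 187.9, 70.1, 81.3] [ 536. -167.   -2.] [627. -95.  97.]
dial 3903 ((557.3865966796875, -116.85689544677734), 21.978443145751953) [ 556.5831  -116.27851   94.50166] 94.51751
holder 0.75 [216.8, 141.3, 130.0, 123.6] [ 518. -156.   -1.] [596. -77.  46.]
((557.7824096679688, -116.87982177734375), (70.42193603515625, 70.10686492919922), 9.076421737670898)
gauge 0.84 [ 554.8 -119.2   18. ]
holder 0.79 [ 557.2 -116.1    0. ]
t 8.6 tcp [ 558.9 -117.1  141.4] F [ 0.6  0.2 -0.4] w 85.3
shift m [-0.0014  0.0614 -0.0001] turn [-0.0007 -0.0006  0.0024]
```

>>> arm_command:
  steps:
    - [[-0.0014, 0.035, 0, 0, 0, 0.002, 100], [-0.0014, 0.0615, 0, 0, 0, 0.002, 100], [-0.0014, 0.0615, 0, 0, 0, 0.002, 100], [-0.0014, 0.0615, 0, 0, 0, 0.002, 100], [-0.0014, 0.0615, 0, 0, 0, 0.002, 100]]

```text
time: 9.02
tcp_pos: [558.4, -116.9, 81.1]
tool_rot: [-1.544, 0.334, -0.337]
wrist_force: [0.4, 0.6, 0.3]
grip_width: 85.6
```

>>> arm_command:
  steps:
    - [[0, 0, 0, 0, 0, 0, 60], [0, 0, 0, 0, 0, 0, 50], [0, 0, 0, 0, 0, 0, 40], [0, 0, 0, 0, 0, 0, 40], [0, 0, 0, 0, 0, 0, 40], [0, 0, 0, 0, 0, 0, 40], [0, 0, 0, 0, 0, 0, 40], [0, 0, 0, 0, 0, 0, 40]]
  grip_force: 50

```text
time: 9.68
tcp_pos: [558.9, -116.9, 82.3]
tool_rot: [-1.544, 0.333, -0.338]
wrist_force: [-2.2, -0.2, 8.7]
grip_width: 43.0
```

>>> arm_command:
  steps:
    - [[0, -0.02, 0, 0, 0, 0, 40], [0, -0.05, 0, 0, 0, 0, 40], [0, -0.085, 0, 0, 0, 0, 40], [0, -0.12, 0, 0, 0, 0, 40], [0, -0.145, 0, 0, 0, 0, 40], [0, -0.145, 0, 0, 0, 0, 40], [0, -0.145, 0, 0, 0, 0, 40]]

```text
time: 10.27
tcp_pos: [558.8, -117.0, 228.7]
tool_rot: [-1.543, 0.331, -0.34]
wrist_force: [-0.4, -0.2, -2.8]
grip_width: 43.1
```

```bash
python3 -c "
from h import *
delta([576.2,161.8,228])"
```

```text
t 10.27 tcp [ 558.8 -117.   228.7] F [-0.4 -0.2 -2.8] w 43.1
shift m [-0.0998  0.0008  0.2609] turn [-0.0024 -0.0009  0.0057]
```

>>> arm_command:
  steps:
    - [[-0.01, 0, 0.026, 0, 0, 0, 40], [-0.023, 0, 0.06, 0, 0, 0, 40], [-0.036, 0, 0.095, 0, 0, 0, 40], [-0.05, 0, 0.13, 0, 0, 0.003, 40], [-0.063, 0, 0.165, 0, 0, 0.005, 40], [-0.077, 0, 0.2, -0.002, 0, 0.005, 40], [-0.09, 0, 0.235, -0.002, 0, 0.005, 40], [-0.0998, 0, 0.261, -0.002, 0, 0.0057, 40]]

```text
time: 10.93
tcp_pos: [574.9, 165.6, 226.8]
tool_rot: [-1.545, 0.336, -0.331]
wrist_force: [1.0, 0.5, -2.6]
grip_width: 42.6
```

>>> arm_command:
  steps:
    - [[0, 0, 0, 0, 0, 0, 40], [0, 0, 0, 0, 0, 0, 40], [0, 0, 0, 0, 0, 0, 40]]

```text
time: 11.18
tcp_pos: [574.0, 164.8, 225.1]
tool_rot: [-1.547, 0.337, -0.329]
wrist_force: [-0.0, -0.7, -1.6]
grip_width: 42.9
```

```bash
python3 -c "
from h import *
delta([576.2,161.8,195])
c=cam('wrist');P=cloud(c);save(c,'w7.png')
r=manip.silhouettes('wrist','gauge')
for g in r[:1]:
    Q=P[g['mask']&(c['z_map']>0)];print(g['p'],Q.min(0),Q.max(0))
    zt=np.percentile(Q[:,2],95);T=Q[abs(Q[:,2]-zt)<3].astype(np.float32);print(zt,len(T),cv2.minEnclosingCircle(np.ascontiguousarray(T[:,:2])),T.mean(0))
d=cam('scene');save(d,'s7.png');P=cloud(d)
for l in('gauge','sleeve'):
  for g in manip.silhouettes('scene',l)[:1]: print(l,g['p'],g['bbox'])
a=c['frame'][:,:,::-1];b=cv2.resize(d['frame'][120:270,240:400,::-1],(448,420),interpolation=2)
cv2.imwrite('pics/m7.png',cv2.resize(np.hstack([a[:,100:450],b]),(798,420)))
"
```

```text
t 11.18 tcp [574.  164.8 225.1] F [-0.  -0.7 -1.6] w 42.9
shift m [ 0.0034  0.0301 -0.0018] turn [ 0.0034  0.0022 -0.0045]
0.82 [550.95677975 143.90269734 161.34940615] [595.02211418 187.03626175 239.56958486]
238.2835458996492 7680 ((573.2864379882812, 165.6407470703125), 22.28803253173828) [571.66327 165.98688 237.29341]
gauge 0.54 [322.4, 184.6, 8.4, 34.0]
sleeve 0.7 [317.9, 236.9, 16.5, 13.8]
```

View pics/m7.png

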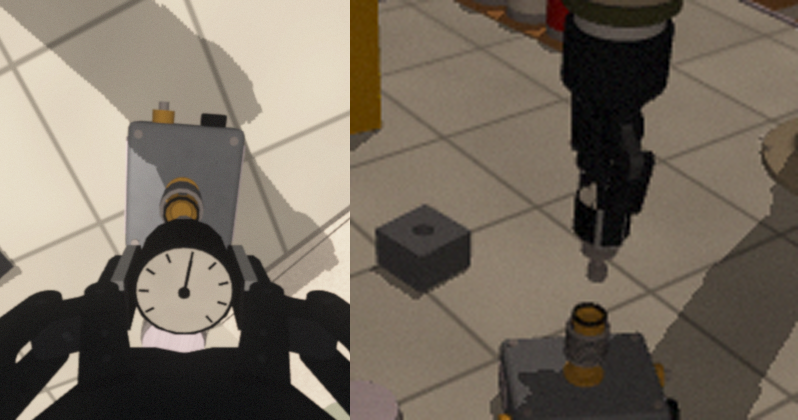

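>>> arm_command:
  steps:
    - [[0.0034, 0.01, -0.002, 0.0034, 0.0022, -0.0045, 40], [0.0034, 0.022, -0.002, 0.0034, 0.0022, -0.0045, 40], [0.0034, 0.03, -0.002, 0.0034, 0.0022, -0.0045, 40], [0.0034, 0.03, -0.002, 0.0034, 0.0022, -0.0045, 40], [0.0034, 0.03, -0.002, 0.0034, 0.0022, -0.0045, 40]]

```text
time: 11.85
tcp_pos: [577.1, 160.5, 196.5]
tool_rot: [-1.543, 0.336, -0.338]
wrist_force: [0.3, -0.4, -2.4]
grip_width: 43.1
```

```bash
python3 -c "
from h import *
delta([575.9,161.6,184])"
```

```text
t 11.85 tcp [577.1 160.5 196.5] F [ 0.3 -0.4 -2.4] w 43.1
shift m [-0.0016  0.0125  0.0005] turn [-0.0016 -0.003   0.0012]
```

>>> arm_command:
  steps:
    - [[-0.0016, 0.003, 0.0005, -0.0016, -0.003, 0.0012, 40], [-0.0016, 0.006, 0.0005, -0.0016, -0.003, 0.0012, 40], [-0.0016, 0.009, 0.0005, -0.0016, -0.003, 0.0012, 40], [-0.0016, 0.0125, 0.0005, -0.0016, -0.003, 0.0012, 40], [-0.0016, 0.0125, 0.0005, -0.0016, -0.003, 0.0012, 40]]

```text
time: 12.27
tcp_pos: [575.6, 161.6, 183.4]
tool_rot: [-1.545, 0.335, -0.334]
wrist_force: [-0.3, 0.2, -3.3]
grip_width: 42.5
```

```bash
python3 -c "
from h import *
delta([575.9,161.6,178])"
```

```text
t 12.27 tcp [575.6 161.6 183.4] F [-0.3  0.2 -3.3] w 42.5
shift m [0.0003 0.0054 0.0001] turn [ 0.0005  0.0001 -0.0005]
```

>>> arm_command:
  steps:
    - [[0, 0.002, 0, 0, 0, 0, 40], [0, 0.004, 0, 0, 0, 0, 40], [0, 0.006, 0, 0, 0, 0, 40], [0, 0.006, 0, 0, 0, 0, 40]]

```text
time: 12.6
tcp_pos: [575.9, 161.6, 178.0]
tool_rot: [-1.545, 0.335, -0.335]
wrist_force: [-1.2, -0.7, 2.8]
grip_width: 42.9
```

>>> arm_command:
  steps:
    - [[0, 0.002, 0, 0, 0, 0, 40], [0, 0.004, 0, 0, 0, 0, 40], [0, 0.006, 0, 0, 0, 0, 40], [0, 0.006, 0, 0, 0, 0, 40]]

```text
time: 12.93
tcp_pos: [576.2, 161.6, 172.6]
tool_rot: [-1.544, 0.334, -0.336]
wrist_force: [-0.1, -1.2, 2.1]
grip_width: 42.2
```

>>> arm_command:
  steps:
    - [[0, 0.002, 0, 0, 0, 0, 40], [0, 0.004, 0, 0, 0, 0, 40], [0, 0.006, 0, 0, 0, 0, 40], [0, 0.0065, 0, 0, 0, 0, 40]]

```text
time: 13.27
tcp_pos: [576.4, 161.6, 166.8]
tool_rot: [-1.544, 0.334, -0.336]
wrist_force: [-2.1, -1.0, 9.8]
grip_width: 42.9
```

>>> arm_command:
  steps:
    - [[0, 0.0005, 0, 0, 0, 0, 40], [0, 0.001, 0, 0, 0, 0, 40], [0, 0.001, 0, 0, 0, 0, 40]]

```text
time: 13.52
tcp_pos: [576.4, 161.6, 166.6]
tool_rot: [-1.544, 0.333, -0.337]
wrist_force: [-3.4, -1.0, 8.5]
grip_width: 42.7
```

```bash
python3 -c "
from h import *
s=manip.sense();print(s['tcp_pos'],s['wrist_force'])
c=cam('wrist');P=cloud(c)
g=manip.silhouettes('wrist','gauge')[0];Q=P[g['mask']&(c['z_map']>0)]
zt=np.percentile(Q[:,2],95);T=Q[abs(Q[:,2]-zt)<3];print(zt,T.mean(0))
d=cam('scene');save(d,'s8.png')
cv2.imwrite('pics/m8.png',np.hstack([cv2.resize(cv2.imread('pics/'+n)[200:290,290:365],(390,468),interpolation=2) for n in('s7.png','s8.png')]))
print(manip.sense()['wrist_force'])
"
```

```text
[576.43969232 161.57013404 166.6110162 ] [-3.40256491 -1.02602242  8.45417978]
179.80461246692772 [574.05971407 162.66192893 178.81682152]
[-3.22763349 -1.3049896   8.77054079]
```

View pics/m8.png

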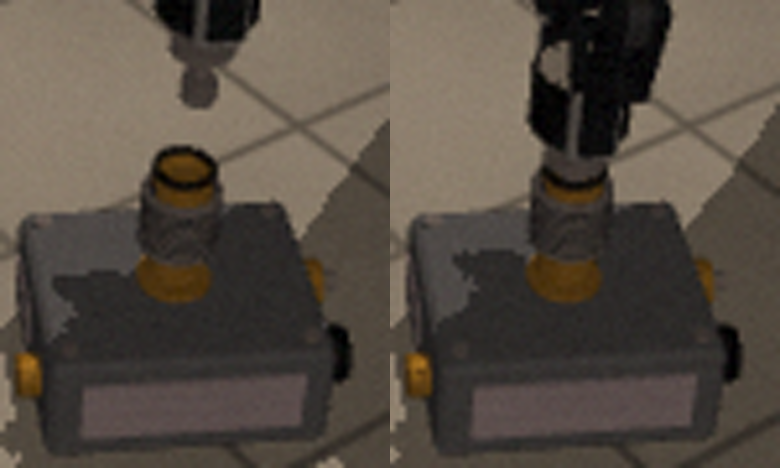

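>>> arm_command:
  steps:
    - [[-0.001, 0.0005, -0.0007, 0, 0, 0, 40], [-0.0015, 0.001, -0.001, 0, 0, 0, 40], [-0.0015, 0.0015, -0.001, 0, 0, 0, 40]]

```text
time: 13.92
tcp_pos: [575.9, 161.6, 166.3]
tool_rot: [-1.542, 0.331, -0.339]
wrist_force: [0.1, -0.2, 10.5]
grip_width: 42.3
```

```bash
python3 -c "
from h import *
s=manip.sense();print(s['tcp_pos'],s['wrist_force'])
d=cam('scene');save(d,'s9.png')
R=np.array(d['R']);t=np.array(d['t'])
def pr(X):
    x=R@np.array(X)+t; return (d['cx']+d['f']*x[0]/x[2]).round(1),(d['cy']+d['f']*x[1]/x[2]).round(2)
v=d['o'][:2]-[575,162];v/=np.linalg.norm(v)
for z,r in((60,16),(112,18),(80,18),(122,14),(125,14),(126,14),(128,14),(130,14),(134,14),(136,14),(142,8)): print(z,r,pr([575+v[0]*r,162+v[1]*r,z]))
for n in('s7.png','s9.png'):
    a=cv2.imread('pics/'+n).astype(float); print(n,[(i,a[i,324:328].mean(0).round().astype(int).tolist()) for i in range(224,258)])
P=cloud(d); print(P[228:246,326].round(0).tolist())
a=cv2.imread('pics/s9.png')[205:275,295:360];cv2.imwrite('pics/m9.png',cv2.resize(a,(557,600),interpolation=0))
"
```

```text
[575.93289949 161.55199164 166.31677626] [ 0.1218694  -0.16293606 10.50431716]
60 16 (np.float64(323.0), np.float64(257.5))
112 18 (np.float64(324.7), np.float64(240.84))
80 18 (np.float64(323.6), np.float64(251.57))
122 14 (np.float64(325.1), np.float64(236.31))
125 14 (np.float64(325.2), np.float64(235.27))
126 14 (np.float64(325.3), np.float64(234.92))
128 14 (np.float64(325.3), np.float64(234.22))
130 14 (np.float64(325.4), np.float64(233.53))
134 14 (np.float64(325.5), np.float64(232.13))
136 14 (np.float64(325.6), np.float64(231.42))
142 8 (np.float64(326.0), np.float64(227.69))
s7.png [(224, [108, 125, 140]), (225, [108, 125, 138]), (226, [106, 124, 137]), (227, [102, 120, 133]), (228, [38, 44, 51]), (229, [12, 24, 32]), (230, [18, 59, 89]), (231, [19, 62, 92]), (232, [16, 52, 77]), (233, [15, 50, 74]), (234, [12, 46, 69]), (235, [8, 13, 16]), (236, [12, 26, 38]), (237, [14, 54, 83]), (238, [16, 56, 84]), (239, [20, 58, 83]), (240, [52, 56, 66]), (241, [52, 57, 66]), (242, [37, 39, 43]), (243, [35, 37, 41]), (244, [44, 48, 54]), (245, [46, 50, 56]), (246, [42, 45, 49]), (247, 
[... 658 characters left out ...]
39, 41, 47]), (245, [40, 44, 47]), (246, [42, 45, 50]), (247, [44, 49, 54]), (248, [45, 48, 56]), (249, [40, 44, 49]), (250, [38, 58, 74]), (251, [16, 56, 82]), (252, [18, 58, 83]), (253, [18, 54, 82]), (254, [16, 52, 80]), (255, [14, 50, 75]), (256, [15, 52, 75]), (257, [21, 53, 76])]
[[596.0, 185.0, 158.0], [596.0, 185.0, 156.0], [594.0, 183.0, 151.0], [580.0, 169.0, 133.0], [584.0, 173.0, 135.0], [582.0, 171.0, 130.0], [583.0, 172.0, 128.0], [582.0, 172.0, 124.0], [582.0, 172.0, 122.0], [581.0, 172.0, 118.0], [581.0, 172.0, 115.0], [583.0, 174.0, 114.0], [584.0, 175.0, 113.0], [584.0, 176.0, 111.0], [585.0, 177.0, 109.0], [583.0, 175.0, 104.0], [583.0, 176.0, 102.0], [583.0, 177.0, 99.0]]
```

View pics/m9.png

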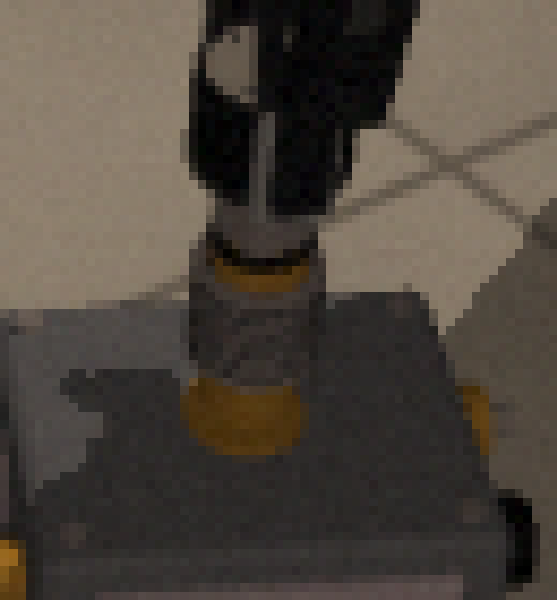

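>>> arm_command:
  steps:
    - [[0.0005, 0.001, 0, 0, 0, 0, 40], [-0.0005, 0.0013, 0.0005, 0, 0, 0, 40], [0, 0.0013, -0.0005, 0, 0, 0, 40], [0, 0.0013, 0, 0, 0, 0, 40]]

```text
time: 14.3
tcp_pos: [576.2, 161.5, 165.7]
tool_rot: [-1.541, 0.331, -0.34]
wrist_force: [-2.2, -0.5, 10.0]
grip_width: 42.4
```

```bash
python3 -c "
from h import *
delta([575.9,161.6,164]); s=manip.sense(); print(s['torque'])
d=cam('scene');save(d,'s10.png')
for n in('s7.png','s8.png','s9.png','s10.png'):
    a=cv2.imread('pics/'+n).astype(float); print(n,[(i,a[i,321:329].mean(0).round().astype(int).tolist()) for i in (233,234,235,236,237,238,239,240,249,250,251)])
"
```

```text
t 14.3 tcp [576.2 161.5 165.7] F [-2.2 -0.5 10. ] w 42.4
shift m [-0.0003  0.0017 -0.0001] turn [-0.0043 -0.0005  0.0047]
[-5.35900191e-01  6.59946498e-01  4.89792208e-04]
s7.png [(233, [13, 44, 66]), (234, [10, 33, 49]), (235, [8, 13, 19]), (236, [13, 33, 48]), (237, [15, 53, 82]), (238, [16, 54, 81]), (239, [28, 55, 75]), (240, [52, 56, 65]), (249, [42, 47, 53]), (250, [47, 54, 64]), (251, [26, 54, 76])]
s8.png [(233, [45, 51, 60]), (234, [31, 36, 43]), (235, [9, 12, 16]), (236, [14, 32, 48]), (237, [17, 54, 82]), (238, [25, 56, 80]), (239, [47, 56, 66]), (240, [50, 54, 62]), (249, [42, 47, 54]), (250, [33, 56, 73]), (251, [16, 55, 82])]
s9.png [(233, [45, 52, 60]), (234, [30, 36, 43]), (235, [8, 12, 16]), (236, [10, 31, 46]), (237, [18, 56, 83]), (238, [24, 54, 78]), (239, [45, 53, 63]), (240, [49, 54, 61]), (249, [44, 48, 55]), (250, [34, 56, 74]), (251, [15, 54, 81])]
s10.png [(233, [49, 52, 61]), (234, [35, 39, 45]), (235, [9, 11, 16]), (236, [10, 30, 45]), (237, [18, 55, 82]), (238, [23, 53, 74]), (239, [46, 54, 64]), (240, [48, 52, 60]), (249, [43, 48, 56]), (250, [27, 54, 74]), (251, [17, 55, 82])]
```

>>> arm_command:
  steps:
    - [[-0.0007, 0.0008, -0.0004, -0.002, 0, 0.002, 40], [-0.001, 0.0012, -0.0004, -0.004, 0, 0.004, 40], [-0.0008, 0.0015, -0.0004, -0.004, 0, 0.004, 40], [-0.0008, 0.0015, -0.0004, -0.004, 0, 0.004, 40]]

```text
time: 14.68
tcp_pos: [576.2, 161.6, 165.3]
tool_rot: [-1.544, 0.333, -0.337]
wrist_force: [-0.5, -0.8, 10.2]
grip_width: 43.0
```

>>> arm_command:
  steps:
    - [[-0.0005, 0.001, -0.0003, 0, 0, 0, 40], [-0.0005, 0.0014, -0.0003, 0, 0, 0, 40], [-0.0005, 0.0016, -0.0003, 0, 0, 0, 40], [-0.0005, 0.0016, -0.0003, 0, 0, 0, 40]]

```text
time: 15.02
tcp_pos: [576.3, 161.5, 164.0]
tool_rot: [-1.543, 0.332, -0.339]
wrist_force: [2.5, -0.1, 3.4]
grip_width: 42.9
```

```bash
python3 -c "
from h import *
delta([575.9,161.6,164])
d=cam('scene');save(d,'s11.png')
a=cv2.imread('pics/s11.png').astype(float); print([(i,a[i,321:329].mean(0).round().astype(int).tolist()) for i in (233,234,235,236,237,238,239,240,249,250,251)])
c=cam('wrist');P=cloud(c)
g=manip.silhouettes('wrist','gauge')[0];Q=P[g['mask']&(c['z_map']>0)]
zt=np.percentile(Q[:,2],95);T=Q[abs(Q[:,2]-zt)<3];print(zt,T.mean(0))
"
```

```text
t 15.02 tcp [576.3 161.5 164. ] F [ 2.5 -0.1  3.4] w 42.9
shift m [-0.0004 -0.     -0.0001] turn [-0.0025 -0.0009  0.0037]
[(233, [50, 55, 63]), (234, [45, 49, 56]), (235, [15, 17, 19]), (236, [25, 32, 40]), (237, [51, 56, 64]), (238, [46, 51, 58]), (239, [40, 44, 50]), (240, [36, 38, 42]), (249, [16, 55, 82]), (250, [16, 56, 81]), (251, [16, 54, 81])]
177.1044902558392 [573.89817694 162.6465379  176.1210425 ]
```

>>> arm_command:
  steps:
    - [[0, 0, 0, 0, 0, 0, 60], [0, 0, 0, 0, 0, 0, 100], [0, 0, 0, 0, 0, 0, 100], [0, 0, 0, 0, 0, 0, 100], [0, 0, 0, 0, 0, 0, 100], [0, 0, 0, 0, 0, 0, 100], [0, 0, 0, 0, 0, 0, 100]]

```text
time: 15.75
tcp_pos: [576.1, 161.6, 163.8]
tool_rot: [-1.543, 0.333, -0.338]
wrist_force: [0.3, 0.6, 0.6]
grip_width: 85.2
```

>>> arm_command:
  steps:
    - [[0, -0.03, 0, 0, 0, 0, 100], [0, -0.06, 0, 0, 0, 0, 100], [0, -0.09, 0, 0, 0, 0, 100], [0.03, -0.1, 0, 0, 0, 0, 100], [0.06, -0.1, 0, 0, 0, 0, 100], [0.06, -0.1, 0, 0, 0, 0, 100], [0.06, -0.1, 0, 0, 0, 0, 100]]

```text
time: 16.33
tcp_pos: [631.3, 135.4, 263.9]
tool_rot: [-1.543, 0.334, -0.341]
wrist_force: [-0.7, 0.2, 0.2]
grip_width: 85.2
```

```bash
python3 -c "
from h import *
delta([575.9,161.6,164])
d=cam('scene');save(d,'s12.png')
a=cv2.imread('pics/s12.png').astype(float); print([(i,a[i,321:329].mean(0).round().astype(int).tolist()) for i in (233,234,235,236,237,238,239,240,246,247,248,249,250,251)])
c=cam('wrist');P=cloud(c)
g=manip.silhouettes('wrist','gauge')[0];Q=P[g['mask']&(c['z_map']>0)]
zt=np.percentile(Q[:,2],90);T=Q[abs(Q[:,2]-zt)<4].astype(np.float32);print(g['p'],T.mean(0),cv2.minEnclosingCircle(np.ascontiguousarray(T[:,:2])))
cv2.imwrite('pics/m12.png',np.hstack([cv2.resize(a[190:280,285:365].astype(np.uint8),(400,450),interpolation=2),cv2.resize(c['frame'][:,:,::-1],(400,450))]))
"
```

```text
t 16.33 tcp [631.3 135.4 263.9] F [-0.7  0.2  0.2] w 85.2
shift m [-0.0616  0.0997  0.0005] turn [-0.0021 -0.0031  0.0038]
[(233, [50, 55, 62]), (234, [42, 48, 54]), (235, [15, 16, 19]), (236, [24, 31, 39]), (237, [52, 56, 64]), (238, [46, 50, 58]), (239, [40, 44, 49]), (240, [35, 38, 42]), (246, [43, 46, 52]), (247, [48, 54, 63]), (248, [27, 56, 76]), (249, [16, 55, 82]), (250, [17, 56, 83]), (251, [15, 54, 81])]
0.88 [574.96045 162.0187  176.18637] ((575.3672485351562, 161.737060546875), 21.70792579650879)
```

View pics/m12.png

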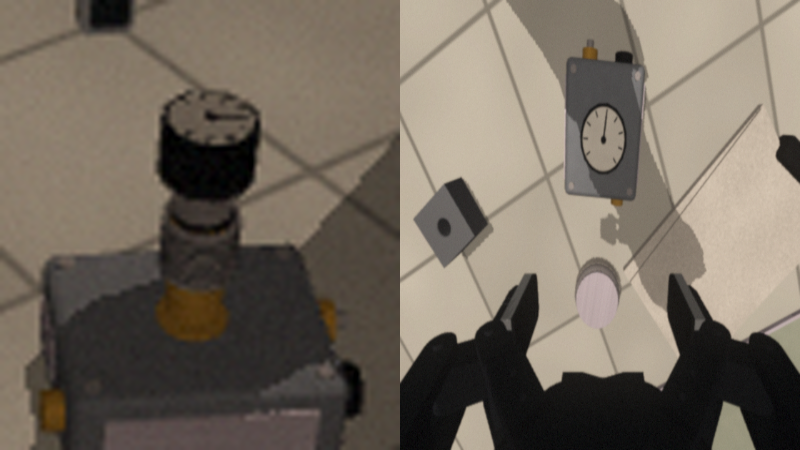

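```bash
python3 -c "
from h import *
a=cv2.imread('pics/scene0.png').astype(float); print([(i,a[i,321:329].mean(0).round().astype(int).tolist()) for i in (235,236,237,238,246,247,248,249,250)])
print(manip.finish_job())"
```

```text
[(235, [12, 15, 17]), (236, [30, 38, 46]), (237, [65, 71, 81]), (238, [42, 46, 52]), (246, [40, 44, 50]), (247, [44, 51, 59]), (248, [22, 51, 71]), (249, [14, 52, 79]), (250, [17, 53, 79])]
the job is handed in; nothing more can be done
None
```

The gauge is plugged into the coupler and let go, and I handed the job in at about 16.5 s. No verdict comes back, so success is my reading of the last checks.

**What I did:** I drew the sleeve down about 13 mm and released it. The wrist camera showed the sleeve back and the valve popped up. Then I took the gauge from its holder and pressed it in with small steps until the sleeve sprang forward, opened the fingers and backed away.

**Last checks:**
- **Sleeve:** in the scene camera its edges lie on the same pixel rows as at the start, so it is fully forward.
- **Gauge:** the dial is centred at about (575, 162) mm, within 1 mm of the coupler's axis. It looks upright, and the robot is clear of it.
- **Forces:** the wrist read at most 10.5 N upward during the press (about 13 N on the gauge with its weight), and 3.4 N after the snap.

**What did not fit or could not be checked:**
- Midway the plug stuck at about 11–13 N, more than the stated 3–9 N for the valve. There was some side force on the plug, and the step that re-centred it and corrected a slight tilt got it moving again.
- I could not read the valve and seal joints directly. From the dial height the tip is about 25.7 mm below the rim, where 26–27 mm is expected; that 0.3 mm shortfall is within the camera's 2 mm calibration error.
- I did not measure the juice, tin and cereal again at the end. The arm did not go near them at low height.

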